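Seat a paddle blank in the pouring jig

ROBOT

A 6-joint arm with a two-finger parallel gripper is mounted at the origin on the work surface. World frame = base frame: x ahead of the robot, y to its left, z up, the work surface at z = 0. Lengths are in m, angles in rad, forces in N, time in s.
With the tool pointing down it reaches from about 0.3 to 0.875 m from the base axis. Payload 6.4 kg.
Tool frame: the origin (TCP) lies at the very end of the fingers, on their centre line; the grasp point (between the pads) lies 19 mm behind it (arm.grip_point_offset is the x of the grasp point in the tool frame, in m); x points along the fingers, z is the direction in which the jaws open and shut, and the axes are right-handed (so a half turn about x gives the same grasp; the last joint's range is limited). The gripper opens to 88 mm and grips with 3 to 60 N. Pads are 18 mm wide; open, the fingers measure 123 mm over their backs; the gripper's body (75 mm by 187 mm) begins 45 mm behind the grasp point.
Start: joints at [1.052, 0.181, 1.607, -0, 1.354, -0.206], TCP at [0.177, 0.547, 0.239] pointing down, gripper open.
Joint ranges: [-2.99, 2.99], [-0.89, 2.07], [0.3, 2.58], [-1.14, 4.28], [0, 2.63], [-3.12, 3.12]. Speed limits (rad/s): [2.57, 2.57, 3.01, 3.14, 3.14, 3.14].

INTERFACE

Orientations are given as a unit quaternion [w, x, y, z].
In Python, from plant import arm, imaging gives the robot as it stands.
- The arm moves only by the tool carry_out, never from a script. Its argument "increments" is a list of rows, each an object with "hand": the opening, from -1 (shut) to 1 (fully open), so that 0 is half open; "dp": the shift along the tool's x, y, z each as a share of 250 mm, from -1 to 1, a list of three; "yaw": the turn about the tool's x as a share of 90 degrees, from -1 to 1. A call has 1 to 8 rows; each row is the pose to reach, as a shift and turn from the pose measured when the call began, along the tool's axes at that moment; what a row does not reach only later rows make up. A row lasts 1/10 s, in which the tool goes at most 50 mm and 8.59 degrees, less where a joint would pass 70% of its speed; a pose out of reach is approached as far as the arm can. A call with a number of a shift or a turn outside -1 to 1 is refused whole. A call with a gripper value outside its range is refused whole. The fingers move at their own pace and stop on an object; "grip_force" is the grip in N (left out, the last holds). Time passes only in rows, so rows that repeat a pose let the fingers close. It gives the time, the measured TCP pose, the force and the opening at its end, in the units of the state.
- arm.observe(): the state, without advancing time (a new reading comes with each control period).
- imaging.get_image(name): name is "scene" or "top" or "wrist"; returns the picture (480x640x3 uint8, red, green, blue); there is no depth.
- imaging.camera_info(name): a dict with "intrinsics" (3x3 intrinsics, pixels), "origin" and "rotation" of the camera in the world; the wrist camera has in their place "mount" (4x4, takes a point from camera to tool coordinates, whose origin is the TCP and whose axes are the tool frame's). Camera axes: x right, y down, z forward; pixel columns grow to the right and rows downward; lengths in m; the calibration is good to about 2 mm. A picture is of the moment at which its call begins: read the wrist's pose just before it. camera_info takes no time and is no camera call.
- arm.close_job(): hands the job in, once; it reports no verdict.
The state is a dict: "t": time; "q": joint angles; "qvel": joint speeds; "tau": joint torques, N m; "tool_pos": TCP position; "orientation": TCP orientation; "wrist_force": force on the tool from outside, world axes, zero at the start; "torque": the same for the moment, N m; "width": finger opening in m.
Only numpy, scipy, OpenCV 4.12 (cv2) and the standard library are available. Lean on these libraries where they do the work, as an engineer would, in place of code of your own. Each camera call takes 0.05 s, during which the arm holds its last target.

TASK

Draw the rectangular-headed wooden paddle by its handle out of the wire drying rack, lay it flat on the bed of the pouring jig in front of the metal retaining block, handle towards the block, and let go of it. Then take it again by its head and slide the handle under the overhang until it is fully home against the end of the pocket, leaving it flat and free. Leave the round paddle, and the cup, jars and bottle standing around, where they are.

Things in the scene. Friction and masses are not known exactly. Their poses are not given: they have to be found in the camera images.
- paddle: Bare wood paddle blank, 180 long, 20 thick, 0.11 kg: rectangular head 100 (x) by 58 (y), and from the middle of one short side a straight handle 80 long, 28 wide, with a half-round end. Origin: centre of the head's underside; handle at x = -50 to -130 mm, z up. Starts flat in one of the rack's bays, head under the wires, handle sticking out free, underside 30 above the table.
- handle_end (a point): Point on the paddle at the tip of the half-round handle end, at the height of its underside.
- handle_mid (a point): Point on the paddle's upper face on the handle's centre line, halfway along the handle (40 mm from head and tip). The head must be drawn at least 105 mm along its handle to come out from under the rack's wires; only then can it be lifted.
- round_paddle: The other blank, in the other bay of the rack: same wood, thickness and handle (tip 130 mm from the origin), but a round head 84 across. Origin: centre of the head's underside, axes as the paddle's. To be left alone.
- rack: Steel drying rack, fixed. Origin: on the table, middle of its drip tray's front edge; x leads into the rack. Tray 225 (x) by 250 (y), 6 high. Two bays centred at y = +61 and -61 mm, 117 wide, x = 112 to 220, floor 30 above the table, open only at the front, roofed by five cross wires 61 to 67 above the table (its greatest height). Handles lie over the tray at about x = 30 to 110.
- jig: Pouring jig, fixed: plywood bed 290 long (x = -70 to 220 mm), 120 wide, top 20 above the table; on one end an aluminium retaining block (x = -65 to 0, 93 wide, top 54 above the table), undercut by a roofed pocket open to +x: 50 deep, 33 wide, 24 high from the bed up. Origin: on the table under the middle of the pocket's mouth; x leads out of the pocket along the bed, z up.
- pocket_end (a point): Point on the jig at the middle of the pocket's closed end, on the bed. The paddle is home when the handle's tip meets it; the head then stands 30 mm from the block. Before the mouth two roofless splayed cheeks, 24 high, reach to x = 24 mm of the jig and guide the handle in (at their ends 56 mm apart inside, 74 outside).
- cup: White paper cup, 68 across, 85 high, between rack and jig. Origin: centre of its foot.
- pigment: Dark pigment jar, 48 across, 55 high, between rack and jig, nearer the robot. Origin: centre of its foot.
- resin: White resin bottle, 80 across, 180 high, on the left. Origin: centre of its foot.
- jar: Glass jar, 80 across, 130 high, on the right. Origin: centre of its foot.
Things that resemble listed ones, but are neither listed nor needed, are in the scene too. What is shaped like the paddle but purple is not meant.

How it is judged:
By the outcome, as a careful person would: the job done as asked, in the order asked, and still so for the second after the job is handed in, with the robot touching nothing.
It also fails if it takes over 67 s, if anything falls off the work surface, if the arm or the gripper's body presses on something with over 40 N, if the wrist force passes 120 N, or if a joint passes its speed limit or range.

## Working session

There is one attempt and no reset: what is moved stays moved. The work goes in short steps, Python scripts to look and compute and a tool call to move; the robot and the scene stay as the last step left them, time stands still between calls to the robot, and variables do not carry over. Pictures are saved under pics/ and viewed, and the job is handed in when it is done.

Besides the shell and the picture viewer there is one more tool, called after "Emit:" as name([rows], argument=value, ...), one row to a line, values as JSON. carry_out: Moves the arm, as the interface text tells. Its arguments: {"type":"object","properties":{"increments":{"type":"array","items":{"type":"object","properties":{"hand":{"type":"number"},"dp":{"type":"array","items":{"type":"number"}},"yaw":{"type":"number"}}}},"grip_force":{"type":"number"}},"required":["increments"]}

```bash
mkdir -p pics; ls
python3 - <<'E'
from plant import arm, imaging
import cv2
print(arm.observe())
for n in ["scene","top","wrist"]:
    print(n, imaging.camera_info(n))
    cv2.imwrite(f"pics/{n}0.png", imaging.get_image(n)[:,:,::-1])
print(arm.grip_point_offset)
E
```

```text
pics
{'t': 0.0, 'q': array([ 1.05168440e+00,  1.81537809e-01,  1.60796480e+00, -2.71604938e-06,
        1.35381032e+00, -2.06315407e-01]), 'qvel': array([-1.35647655e-03, -7.96180510e-05, -6.81726936e-04,  4.71120907e-04,
       -1.39325776e-03, -2.16642483e-04]), 'tau': array([ 1.04050512e-03, -4.33878350e+01, -3.41844749e+01,  7.02545280e-02,
        3.85000266e-02, -1.47162427e-04]), 'tool_pos': array([0.17666764, 0.54663894, 0.23783284]), 'orientation': array([ 0.57122344, -0.41626699,  0.57233203,  0.4157663 ]), 'wrist_force': array([-0.63600021, -0.13348873,  0.39561732]), 'torque': array([-0.02013998, -0.00114738, -0.0263748 ]), 'width': 0.08812451823224178}
scene {'intrinsics': array([[497.78770299,   0.        , 321.42250232],
       [  0.        , 497.78770299, 236.63697922],
       [  0.        ,   0.        ,   1.        ]]), 'origin': array([0.94162563, 0.60767929, 1.06515093]), 'rotation': array([-0.09084857,  0.29882274,  0.90131038, -0.30015181])}
top {'intrinsics': array([[562.65921973,   0.        , 320.76456644],
       [  0.        , 562.65921973, 246.271769  ],
       [  0.        ,   0.        ,   1.        ]]), 'origin': array([ 0.43700941, -0.00369001,  1.57475684]), 'rotation': array([-0.02270747,  0.71529905, -0.69809253,  0.02232625])}
wrist {'intrinsics': array([[334.72888785,   0.        , 311.99597431],
       [  0.        , 334.72888785, 238.26931303],
       [  0.        ,   0.        ,   1.        ]]), 'mount': array([[-1.04931030e-04, -2.91357421e-01,  9.56614260e-01,
        -1.44992250e-01],
       [-1.37877627e-03, -9.56613314e-01, -2.91357284e-01,
         7.54075520e-02],
       [ 9.99999044e-01, -1.34952946e-03, -3.01338279e-04,
         2.05266700e-04],
       [ 0.00000000e+00,  0.00000000e+00,  0.00000000e+00,
         1.00000000e+00]])}
-0.0187
```

View pics/top0.png

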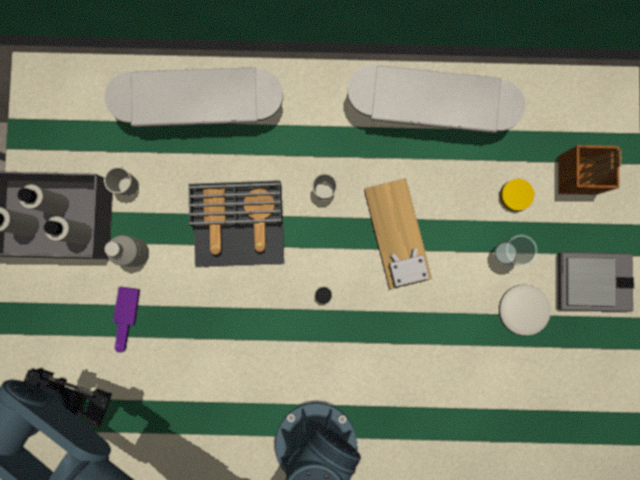

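View pics/scene0.png

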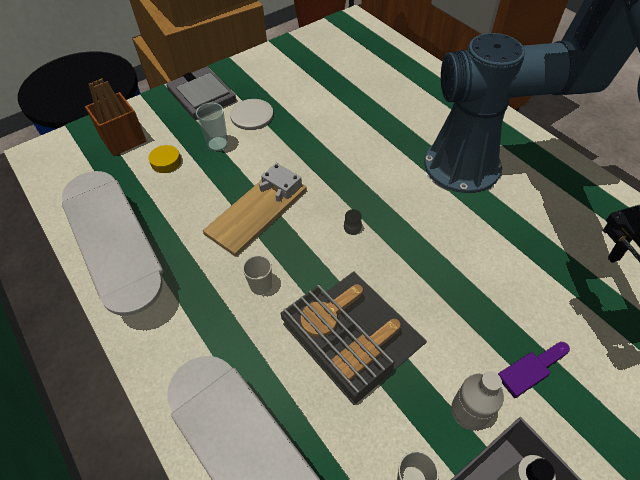

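View pics/wrist0.png

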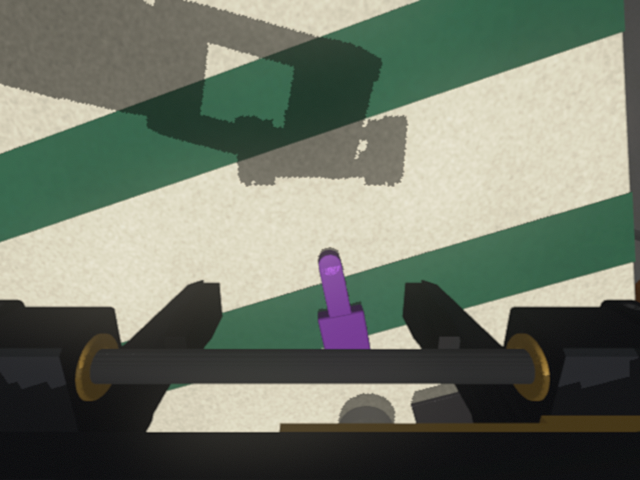

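Top view: rectangular-headed wood paddle in the left bay, head (214,205), handle tip about (216,252). Could be mistaken for it: the round paddle (259,205), the purple decoy (125,305), and the grey-white boards (195,97) and (436,98), which have no handle. I choose the one at (214,220) and check it in a crop.

Run:
```python
import cv2,numpy as np
a=cv2.imread("pics/top0.png")
c1=cv2.resize(a[165:285,175:300],None,fx=5,fy=5,interpolation=cv2.INTER_CUBIC)
c2=cv2.resize(a[165:300,350:450],None,fx=4.4,fy=4.4,interpolation=cv2.INTER_CUBIC)
cv2.imwrite("pics/c1.png",c1);cv2.imwrite("pics/c2.png",c2)
s=cv2.imread("pics/scene0.png")
cv2.imwrite("pics/c3.png",cv2.resize(s[260:420,270:440],None,fx=3.7,fy=3.7,interpolation=cv2.INTER_CUBIC))
```

```text
(no output)
```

View pics/c1.png

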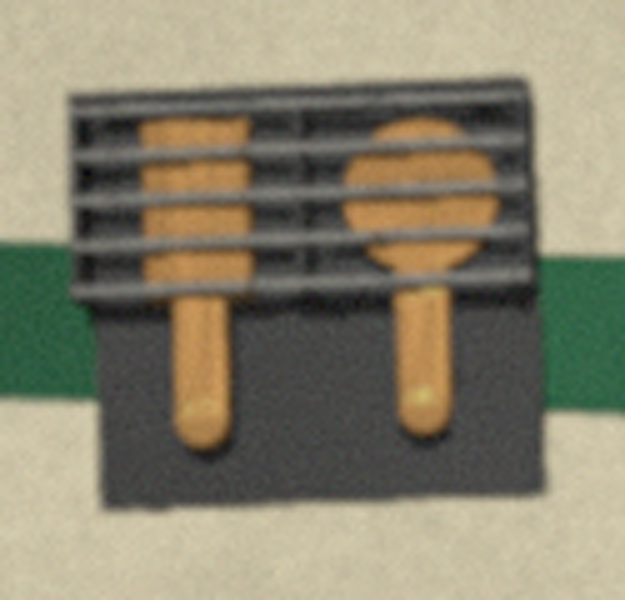

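View pics/c2.png

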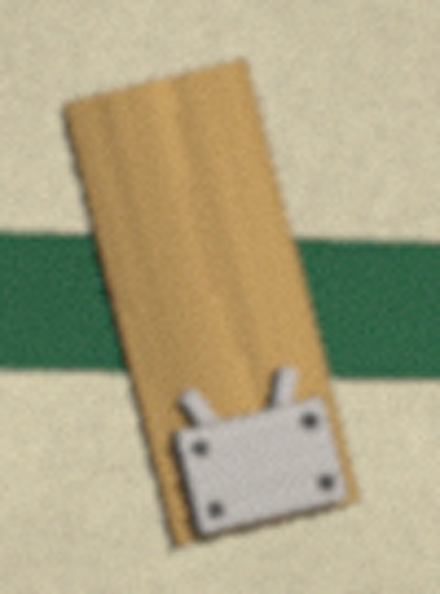

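View pics/c3.png

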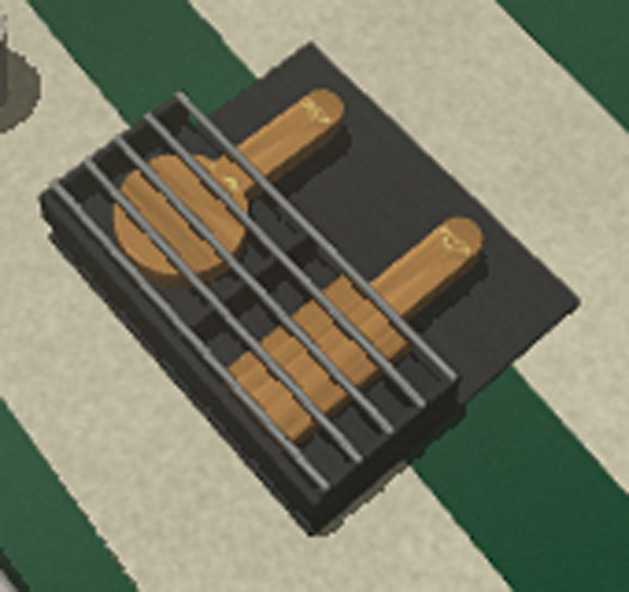

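The crop confirms it: rectangular head in the left (+y) bay, handle tip at crop (202,450), so top pixel (215.5,255). Now to measure.

```bash
cat > h.py <<'E'
import cv2,numpy as np
from plant import arm, imaging
from scipy.spatial.transform import Rotation as R
def rot(q): return R.from_quat([q[1],q[2],q[3],q[0]]).as_matrix()
def cast(name,px,z,state=None):
    ci=imaging.camera_info(name); px=np.atleast_2d(px).astype(float)
    K=np.array(ci["intrinsics"])
    if "mount" in ci:
        M=np.array(ci["mount"]);Rt=rot(state["orientation"])
        Rc=Rt@M[:3,:3]; o=np.array(state["tool_pos"])+Rt@M[:3,3]
    else:
        Rc=np.array(ci["rotation"]); Rc=rot(Rc) if Rc.size==4 else Rc; o=np.array(ci["origin"])
    d=np.c_[px,np.ones(len(px))]@np.linalg.inv(K).T@Rc.T
    s=(z-o[2])/d[:,2]
    return o+s[:,None]*d
def line(p):
    p=np.asarray(p,np.float32)[:,:2]
    vx,vy,x,y=cv2.fitLine(p,cv2.DIST_HUBER,0,1e-4,1e-4).ravel()
    return np.array([x,y]),np.array([vx,vy])
E
python3 - <<'E'
from h import *
st=arm.observe(); Rt=rot(st["orientation"]); print("toolR",Rt.round(3).tolist())
for n,bx in (("top",(175,165,300,285)),("scene",(270,260,440,420))):
    a=cv2.imread(f"pics/{n}0.png"); hsv=cv2.cvtColor(a,cv2.COLOR_BGR2HSV)
    m=cv2.inRange(hsv,(5,90,60),(25,255,255)); k=np.zeros_like(m); x0,y0,x1,y1=bx; k[y0:y1,x0:x1]=m[y0:y1,x0:x1]
    cnts,_=cv2.findContours(k,cv2.RETR_EXTERNAL,cv2.CHAIN_APPROX_NONE)
    for c in cnts:
        if cv2.contourArea(c)<40: continue
        p=cast(n,c[:,0],0.05); print(n,len(c),cv2.contourArea(c),"x",p[:,0].min().round(4),p[:,0].max().round(4),"y",p[:,1].min().round(4),p[:,1].max().round(4), (cast(n,c[:,0].mean(0),.05)).round(4))
# handle mask in top
a=cv2.imread("pics/top0.png"); hsv=cv2.cvtColor(a,cv2.COLOR_BGR2HSV)
m=cv2.inRange(hsv,(5,90,60),(25,255,255))
for nm,x0,x1 in (("rect",195,235),("round",245,275)):
    rows=range(226,248); mid=[]
    for r in rows:
        xs=np.where(m[r,x0:x1])[0]+x0; mid.append(((xs.min()+xs.max())/2,r)); 
        if r%5==0: print(nm,r,xs.min(),xs.max())
    P=cast("top",mid,.05); o,d=line(P); print(nm,"axis",o,d,np.degrees(np.arctan2(d[1],d[0])))
# tip
# rack dark tray front corners
for px,z in (((175+103/5,165+507/5),.006),((175+545/5,165+492/5),.006)): print("tray front",cast("top",px,z).round(4))
# jig bed
k=m.copy()*0; k[165:300,350:440]=m[165:300,350:440]
c=max(cv2.findContours(k,cv2.RETR_EXTERNAL,cv2.CHAIN_APPROX_NONE)[0],key=cv2.contourArea)
print("bed rect",cv2.minAreaRect(c))
b=cv2.boxPoints(cv2.minAreaRect(c)); print(b,cast("top",b,.02).round(4))
blk=cv2.inRange(hsv,(0,0,110),(180,40,255)); k=blk*0; k[248:288,388:430]=blk[248:288,388:430]
c=max(cv2.findContours(k,cv2.RETR_EXTERNAL,cv2.CHAIN_APPROX_NONE)[0],key=cv2.contourArea); b=cv2.boxPoints(cv2.minAreaRect(c)); print("blk",b)
bc=np.array([(178,432),(325,397),(347,497),(203,533)])/4.4+[350,165]
P=cast("top",bc,.054); print("block corners",P.round(4), P.mean(0))
bb=np.array([(65,103),(245,60),(358,500),(172,549)])/4.4+[350,165]
P=cast("top",bb,.02); print("bed corners",P.round(4), P.mean(0))
E
```

```text
toolR [[-0.001, -0.951, 0.308], [-0.001, 0.308, 0.951], [-1.0, 0.0, -0.001]]
top 83 331.5 x 0.5061 0.5886 y 0.2631 0.3067 [[0.5535 0.2851 0.05  ]]
top 73 303.5 x 0.5146 0.5967 y 0.1496 0.1842 [[0.5583 0.166  0.05  ]]
top 50 111.0 x 0.5955 0.6133 y 0.2584 0.321 [[0.6054 0.2897 0.05  ]]
top 48 102.0 x 0.6043 0.6218 y 0.136 0.1987 [[0.6148 0.1673 0.05  ]]
top 52 109.0 x 0.6205 0.6379 y 0.2618 0.322 [[0.6302 0.2919 0.05  ]]
top 68 160.0 x 0.6283 0.6467 y 0.1259 0.2131 [[0.638  0.1694 0.05  ]]
top 50 108.0 x 0.6475 0.6653 y 0.2626 0.323 [[0.655  0.2928 0.05  ]]
top 64 141.0 x 0.6529 0.6712 y 0.1317 0.2111 [[0.662  0.1715 0.05  ]]
top 35 48.5 x 0.6781 0.6899 y 0.1516 0.1954 [[0.6837 0.1742 0.05  ]]
top 49 104.5 x 0.6722 0.6873 y 0.2636 0.3265 [[0.6795 0.2956 0.05  ]]
scene 53 211.5 x 0.6651 0.6855 y 0.2673 0.3275 [[0.6753 0.2975 0.05  ]]
scene 52 202.0 x 0.6402 0.6607 y 0.2663 0.3266 [[0.6505 0.2968 0.05  ]]
scene 53 198.5 x 0.6149 0.6361 y 0.2638 0.3243 [[0.6256 0.295  0.05  ]]
scene 52 190.0 x 0.5911 0.6113 y 0.2625 0.3228 [[0.6008 0.2924 0.05  ]]
scene 67 403.5 x 0.5088 0.5857 y 0.272 0
[... 765 characters left out ...]
, 233.0959014892578), (103.52787780761719, 43.87464141845703), 75.25643920898438)
[[362.84717 188.61922]
 [405.27722 177.45341]
 [431.6244  277.57257]
 [389.19434 288.7384 ]] [[ 0.7    -0.115   0.02  ]
 [ 0.7343 -0.2327  0.02  ]
 [ 0.4571 -0.3095  0.02  ]
 [ 0.4235 -0.193   0.02  ]]
blk [[387.52948 255.11765]
 [420.47064 246.88235]
 [428.23535 277.9412 ]
 [395.2942  286.17648]]
block corners [[ 0.4928 -0.1911  0.054 ]
 [ 0.5165 -0.2811  0.054 ]
 [ 0.4554 -0.2954  0.054 ]
 [ 0.4313 -0.2075  0.054 ]] [ 0.47400508 -0.24379073  0.054     ]
bed corners [[ 0.7007 -0.1203  0.02  ]
 [ 0.731  -0.2339  0.02  ]
 [ 0.4541 -0.3089  0.02  ]
 [ 0.4207 -0.1928  0.02  ]] [ 0.57662776 -0.21397026  0.02      ]
```

Emit:
carry_out([
  {"hand":1,"dp":[0,-0.87,-0.26],"yaw":-0.25},
  {"hand":1,"dp":[0,-0.87,-0.26],"yaw":-0.25},
  {"hand":1,"dp":[0,-0.87,-0.26],"yaw":-0.25},
  {"hand":1,"dp":[0,-0.87,-0.26],"yaw":-0.25},
  {"hand":1,"dp":[0,-0.87,-0.26],"yaw":-0.25},
  {"hand":1,"dp":[0,-0.87,-0.26],"yaw":-0.25},
], grip_force=40)

```text
t: 0.75
tool_pos: [0.367, 0.4154, 0.2378]
orientation: [-0.48, 0.519, -0.481, -0.518]
wrist_force: [-0.5, 1.0, 0.4]
width: 0.0884
```

```bash
cat >> h.py <<'E'
def go(target,head=None):
    """dp and yaw for target tcp and heading (deg) of tool z"""
    s=arm.observe();Rt=rot(s["orientation"])
    d=Rt.T@(np.array(target)-s["tool_pos"])
    h=np.degrees(np.arctan2(Rt[1,2],Rt[0,2]))
    print("t",round(s["t"],2),"tcp",s["tool_pos"].round(4),"head",h.round(2),"F",s["wrist_force"].round(1),"w",s["width"].round(4))
    print("dp",(d/.25).round(4),"yaw",None if head is None else round(-(head-h)/90,4))
E
python3 -c "
from h import *
go([.49,.286,.16],94.3)"
```

```text
Traceback (most recent call last):
  File "h.py", line 25, in go
    print("t",round(s["t"],2),"tcp",s["tool_pos"].round(4),"head",h.round(2),"F",s["wrist_force"].round(1),"w",s["width"].round(4))
                                                                                                               ^^^^^^^^^^^^^^^^
AttributeError: 'float' object has no attribute 'round'
```

```bash
sed -i 's/s\["width"\].round(4)/round(s["width"],4)/' h.py
python3 -c "
from h import *
go([.52,.286,.18],94.3)"
```

```text
t 0.75 tcp [0.367  0.4154 0.2378] head 94.28 F [-0.5  1.   0.4] w 0.0884
dp [ 0.2323 -0.5716 -0.5613] yaw -0.0002
```

Emit:
carry_out([
  {"hand":1,"dp":[0.23,-0.57,-0.56],"yaw":0},
  {"hand":1,"dp":[0.23,-0.57,-0.56],"yaw":0},
  {"hand":1,"dp":[0.23,-0.57,-0.56],"yaw":0},
  {"hand":1,"dp":[0.23,-0.57,-0.56],"yaw":0},
  {"hand":1,"dp":[0.23,-0.57,-0.56],"yaw":0},
  {"hand":1,"dp":[0.23,-0.57,-0.56],"yaw":0},
])

```text
t: 1.35
tool_pos: [0.5198, 0.2854, 0.1794]
orientation: [-0.481, 0.518, -0.483, -0.518]
wrist_force: [-0.7, 0.1, 0.1]
width: 0.0881
```

```bash
python3 -c "
from h import *
s=arm.observe(); cv2.imwrite('pics/w1.png',imaging.get_image('wrist')[:,:,::-1])
import pickle; pickle.dump(s,open('s1.pkl','wb')); go([.55,.287,.033],94.3)"
```

```text
t 1.4 tcp [0.519  0.2865 0.1801] head 94.22 F [-0.3 -0.2 -0.3] w 0.0881
dp [ 0.5881 -0.1249 -0.0062] yaw -0.0009
```

View pics/w1.png

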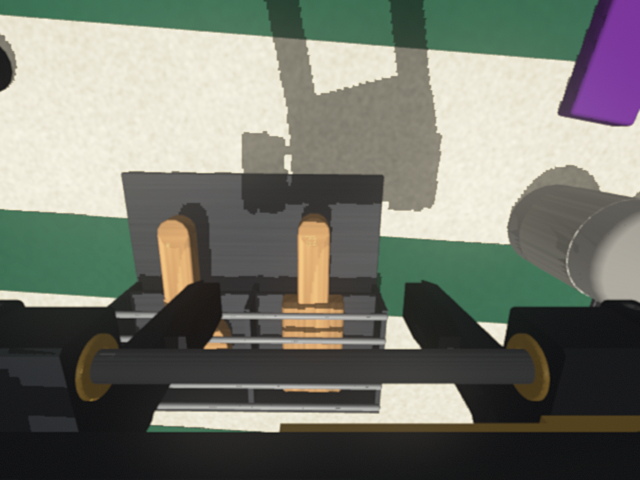

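Wrist view: the wanted paddle's handle runs from (314,215) to (314,300), centred between the fingers. The round one is at (175,260).

```bash
python3 -c "
from h import *
import pickle; s=pickle.load(open('s1.pkl','rb'))
a=cv2.imread('pics/w1.png'); hsv=cv2.cvtColor(a,cv2.COLOR_BGR2HSV)
m=cv2.inRange(hsv,(5,70,60),(25,255,255)); mid=[]
for r in range(210,300,4):
    xs=np.where(m[r,280:345])[0]+280
    if len(xs): mid.append(((xs.min()+xs.max())/2,r)); P=cast('wrist',[(xs.min(),r),(xs.max(),r)],.05,s); print(r,xs.min(),xs.max(),P[:,:2].round(4).tolist())
P=cast('wrist',mid[5:],.05,s); o,d=line(P); print(o,d,np.degrees(np.arctan2(d[1],d[0])))
"
```

```text
214 307 320 [[0.5068, 0.2801], [0.5061, 0.2909]]
218 302 325 [[0.5106, 0.2761], [0.5092, 0.2954]]
222 300 327 [[0.5142, 0.2746], [0.5125, 0.2974]]
226 299 328 [[0.5177, 0.274], [0.5159, 0.2985]]
230 298 329 [[0.5213, 0.2734], [0.5194, 0.2997]]
234 297 330 [[0.5249, 0.2727], [0.5229, 0.3008]]
238 297 330 [[0.5284, 0.2729], [0.5264, 0.3011]]
242 297 329 [[0.532, 0.2731], [0.5301, 0.3006]]
246 297 329 [[0.5356, 0.2733], [0.5337, 0.3009]]
250 297 329 [[0.5393, 0.2736], [0.5373, 0.3012]]
254 297 329 [[0.5429, 0.2738], [0.5409, 0.3015]]
258 297 329 [[0.5466, 0.274], [0.5446, 0.3018]]
262 297 329 [[0.5503, 0.2742], [0.5483, 0.3021]]
266 297 329 [[0.5541, 0.2744], [0.5521, 0.3025]]
270 297 329 [[0.5579, 0.2746], [0.5558, 0.3028]]
274 297 328 [[0.5617, 0.2748], [0.5597, 0.3022]]
278 297 329 [[0.5655, 0.2751], [0.5635, 0.3034]]
282 297 329 [[0.5694, 0.2753], [0.5673, 0.3038]]
286 297 329 [[0.5733, 0.2755], [0.5712, 0.3041]]
290 297 329 [[0.5772, 0.2757], [0.5751, 0.3044]]
294 285 340 [[0.5819, 0.2652], [0.5783, 0.3147]]
298 283 342 [[0.586, 0.2635], [0.5822, 0.3169]]
[0.54957056 0.2881821 ] [0.99790597 0.0646814 ] 3.7085602
```

Emit:
carry_out([
  {"hand":0.4,"dp":[0.2,-0.125,0],"yaw":0.006},
  {"hand":0.3,"dp":[0.4,-0.125,0],"yaw":0.006},
  {"hand":0.3,"dp":[0.5,-0.125,0],"yaw":0.006},
  {"hand":0.3,"dp":[0.588,-0.125,0],"yaw":0.006},
  {"hand":0.3,"dp":[0.588,-0.125,0],"yaw":0.006},
  {"hand":0.3,"dp":[0.588,-0.125,0],"yaw":0.006},
])

```text
t: 2.0
tool_pos: [0.5492, 0.2903, 0.034]
orientation: [-0.482, 0.516, -0.484, -0.516]
wrist_force: [1.3, -0.1, 0.2]
width: 0.0573
```

```bash
python3 -c "
from h import *
go([.55,.2882,.033],93.7); cv2.imwrite('pics/w2.png',imaging.get_image('wrist')[:,:,::-1])"
```

```text
t 2.0 tcp [0.5492 0.2903 0.034 ] head 93.8 F [ 1.3 -0.1  0.2] w 0.0573
dp [ 0.0039 -0.0026 -0.0084] yaw 0.0011
```

View pics/w2.png

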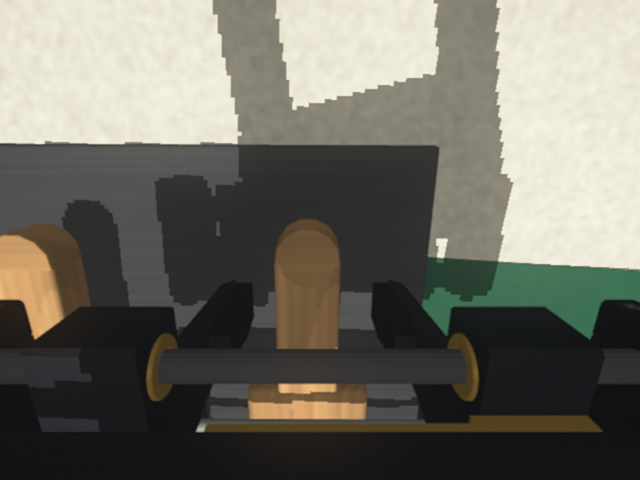

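The fingers straddle the handle (columns 275–340) nearly centred. Closing.

Emit:
carry_out([
  {"hand":0.3,"dp":[0.004,0,-0.008],"yaw":0},
  {"hand":-0.5,"dp":[0.004,0,-0.008],"yaw":0},
  {"hand":-0.8,"dp":[0.004,0,-0.008],"yaw":0},
  {"hand":-0.8,"dp":[0.004,0,-0.008],"yaw":0},
  {"hand":-0.8,"dp":[0.004,0,-0.008],"yaw":0},
  {"hand":-0.8,"dp":[0.004,0,-0.008],"yaw":0},
  {"hand":-0.8,"dp":[0.004,0,-0.008],"yaw":0},
], grip_force=50)

```text
t: 2.75
tool_pos: [0.5505, 0.2881, 0.0341]
orientation: [-0.483, 0.517, -0.483, -0.516]
wrist_force: [-0.4, -1.0, 2.3]
width: 0.0277
```

```bash
python3 -c "
from h import *
go([.55,.2882,.033],93.7)"
```

```text
t 2.75 tcp [0.5505 0.2881 0.0341] head 93.77 F [-0.4 -1.   2.3] w 0.0277
dp [0.0045 0.0019 0.0004] yaw 0.0008
```

Emit:
carry_out([
  {"hand":-0.8,"dp":[-0.012,0.02,0],"yaw":0},
  {"hand":-0.8,"dp":[-0.012,0.1,0],"yaw":0},
  {"hand":-0.8,"dp":[-0.012,0.2,0],"yaw":0},
  {"hand":-0.8,"dp":[-0.012,0.3,0],"yaw":0},
  {"hand":-0.8,"dp":[-0.012,0.4,0],"yaw":0},
  {"hand":-0.8,"dp":[-0.012,0.5,0],"yaw":0},
  {"hand":-0.8,"dp":[-0.012,0.54,0],"yaw":0},
  {"hand":-0.8,"dp":[-0.012,0.54,0],"yaw":0},
])

```text
t: 3.55
tool_pos: [0.4144, 0.2792, 0.0368]
orientation: [-0.483, 0.517, -0.483, -0.516]
wrist_force: [-0.0, 0.8, -0.8]
width: 0.0274
```

```bash
python3 -c "
from h import *
go([.55,.2882,.033],93.7);cv2.imwrite('pics/w3.png',imaging.get_image('wrist')[:,:,::-1]);cv2.imwrite('pics/s3.png',imaging.get_image('scene')[230:430,250:470,::-1].repeat(2,0).repeat(2,1))"
```

```text
t 3.55 tcp [0.4144 0.2792 0.0368] head 93.82 F [-0.   0.8 -0.8] w 0.0274
dp [ 1.520e-02 -5.437e-01 -2.000e-04] yaw 0.0013
```

View pics/w3.png

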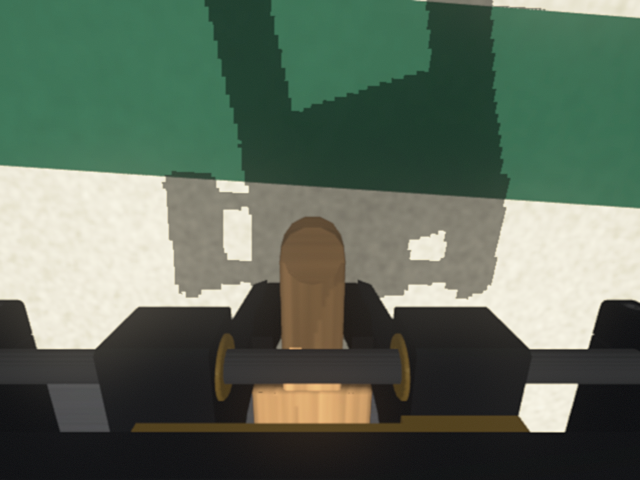

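View pics/s3.png

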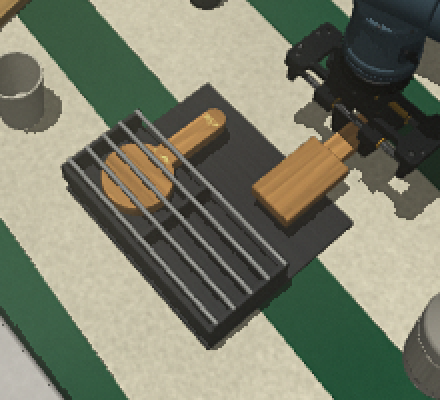

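Paddle fully drawn: the head is clear of the front wire and the round paddle is unmoved. Lifting and carrying over.

Emit:
carry_out([
  {"hand":-0.8,"dp":[-0.1,0,0],"yaw":0},
  {"hand":-0.8,"dp":[-0.25,0,0],"yaw":0},
  {"hand":-0.8,"dp":[-0.4,0,0],"yaw":0},
  {"hand":-0.8,"dp":[-0.55,0,0],"yaw":0},
  {"hand":-0.8,"dp":[-0.65,0,0],"yaw":0},
  {"hand":-0.8,"dp":[-0.65,0,0],"yaw":0},
])

```text
t: 4.25
tool_pos: [0.4204, 0.2807, 0.2047]
orientation: [-0.487, 0.518, -0.48, -0.514]
wrist_force: [0.6, -0.1, -1.9]
width: 0.0276
```

```bash
python3 -c "
from h import *
go([.49,.05,.2],99);cv2.imwrite('pics/s4.png',imaging.get_image('scene')[:,:,::-1])"
```

```text
t 4.25 tcp [0.4204 0.2807 0.2047] head 93.75 F [ 0.6 -0.1 -1.9] w 0.0276
dp [ 0.0195 -0.2173 -0.9389] yaw -0.0584
```

View pics/s4.png

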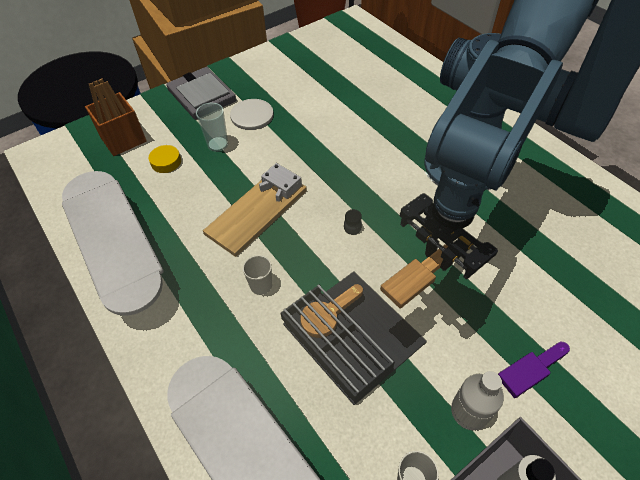

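Emit:
carry_out([
  {"hand":-0.8,"dp":[0,-0.05,-0.15],"yaw":0},
  {"hand":-0.8,"dp":[0,-0.1,-0.35],"yaw":-0.03},
  {"hand":-0.8,"dp":[0,-0.15,-0.55],"yaw":-0.06},
  {"hand":-0.8,"dp":[0,-0.2,-0.75],"yaw":-0.06},
  {"hand":-0.8,"dp":[0,-0.22,-0.94],"yaw":-0.06},
  {"hand":-0.8,"dp":[0,-0.22,-0.94],"yaw":-0.06},
  {"hand":-0.8,"dp":[0,-0.22,-0.94],"yaw":-0.06},
])

```text
t: 5.0
tool_pos: [0.4887, 0.0478, 0.2005]
orientation: [-0.461, 0.538, -0.458, -0.537]
wrist_force: [-0.6, 1.1, -1.8]
width: 0.0277
```

```bash
python3 -c "
from h import *
go([.5776,-.2143,.17],105.2)"
```

```text
t 5.0 tcp [0.4887 0.0478 0.2005] head 98.92 F [-0.6  1.1 -1.8] w 0.0277
dp [ 0.1215 -0.1881 -1.0911] yaw -0.0697
```

Emit:
carry_out([
  {"hand":-0.8,"dp":[0,-0.05,-0.2],"yaw":0},
  {"hand":-0.8,"dp":[0,-0.1,-0.4],"yaw":-0.03},
  {"hand":-0.8,"dp":[0,-0.15,-0.6],"yaw":-0.07},
  {"hand":-0.8,"dp":[0,-0.19,-0.8],"yaw":-0.07},
  {"hand":-0.8,"dp":[0,-0.19,-0.95],"yaw":-0.07},
  {"hand":-0.8,"dp":[0,-0.19,-1],"yaw":-0.07},
  {"hand":-0.8,"dp":[0,-0.19,-1],"yaw":-0.07},
])

```text
t: 5.7
tool_pos: [0.5744, -0.1917, 0.1989]
orientation: [-0.431, 0.562, -0.428, -0.562]
wrist_force: [0.8, 1.0, -1.3]
width: 0.0276
```

```bash
python3 -c "
from h import *
import pickle
s=arm.observe(); cv2.imwrite('pics/w5.png',imaging.get_image('wrist')[:,:,::-1]); pickle.dump(s,open('s5.pkl','wb'))
go([.5776,-.2143,.17],105.2)"
```

```text
t 5.75 tcp [ 0.5741 -0.1902  0.1991] head 105.24 F [ 0.6  0.7 -1.5] w 0.0276
dp [ 0.116   0.0124 -0.0969] yaw 0.0004
```

View pics/w5.png

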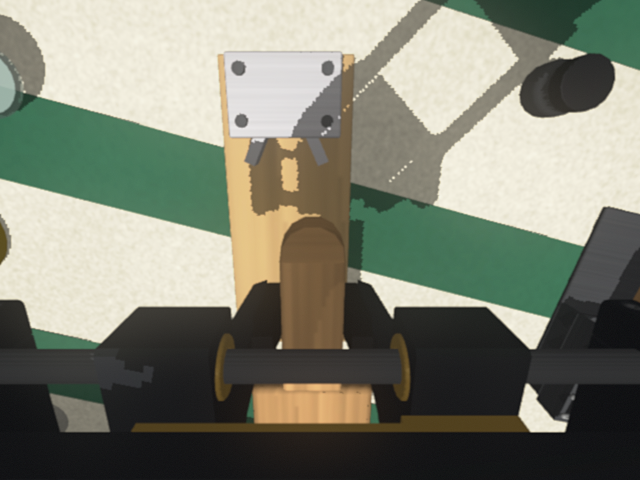

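Wrist view: block top spans (226,52), (341,52), (341,136), (230,136), with the bolts at its corners. The carried handle is at (313,220–390). I'll refine the jig pose from this.

```bash
python3 -c "
from h import *
import pickle
s=pickle.load(open('s5.pkl','rb'))
P=cast('wrist',[(225,52),(342,52),(341,137),(230,137)],.054,s)[:,:2]; print(P.round(4),[np.linalg.norm(P[i]-P[(i+1)%4]).round(4) for i in range(4)],P.mean(0))
for i,j in ((3,2),(0,1),(0,3),(1,2)):
  d=P[j]-P[i]; print(np.degrees(np.arctan2(d[1],d[0])))
B=cast('wrist',[(238,68),(327,68),(327,121),(241,121)],.054,s)[:,:2]; print(B.mean(0))
for i,j in ((3,2),(0,1),(0,3),(1,2)):
  d=B[j]-B[i]; print('bolt',np.degrees(np.arctan2(d[1],d[0])))
a=cv2.imread('pics/w5.png')
cv2.imwrite('pics/c5.png',cv2.resize(a[35:235,200:370],None,fx=3.5,fy=3,interpolation=cv2.INTER_CUBIC))
# handle sides in hand
hsv=cv2.cvtColor(a,cv2.COLOR_BGR2HSV);m=cv2.inRange(hsv,(5,70,40),(25,255,255))
for r in (225,240,260,280,320,345):
  xs=[x for x in range(270,355) if m[r,x]]; print(r,min(xs),max(xs))
"
```

```text
[[ 0.4594 -0.2918]
 [ 0.4358 -0.2045]
 [ 0.4963 -0.1873]
 [ 0.5202 -0.276 ]] [np.float64(0.0904), np.float64(0.0629), np.float64(0.0919), np.float64(0.0628)] [ 0.47793373 -0.23990978]
105.0925526379752
105.12701782741092
14.479451123453082
15.852133379070223
[ 0.47755448 -0.24105438]
bolt 105.0994123541818
bolt 105.12088670815022
bolt 14.946708580288611
bolt 15.850181652110717
225 270 348
240 270 348
260 270 347
280 270 346
320 277 344
345 282 341
```

View pics/c5.png

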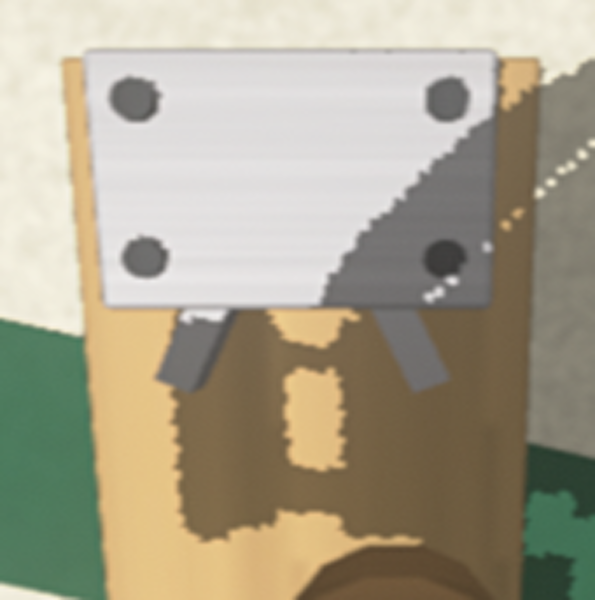

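```bash
python3 -c "
from h import *
go([.5823,-.2124,.035],105.15)"
```

```text
t 5.75 tcp [ 0.5741 -0.1902  0.1991] head 105.24 F [ 0.6  0.7 -1.5] w 0.0276
dp [ 0.6561 -0.0059 -0.0961] yaw 0.001
```

Emit:
carry_out([
  {"hand":-0.8,"dp":[0.1,-0.006,-0.096],"yaw":0},
  {"hand":-0.8,"dp":[0.25,-0.006,-0.096],"yaw":0},
  {"hand":-0.8,"dp":[0.4,-0.006,-0.096],"yaw":0},
  {"hand":-0.8,"dp":[0.52,-0.006,-0.096],"yaw":0},
  {"hand":-0.8,"dp":[0.6,-0.006,-0.096],"yaw":0},
  {"hand":-0.8,"dp":[0.64,-0.006,-0.096],"yaw":0},
  {"hand":-0.8,"dp":[0.656,-0.006,-0.096],"yaw":0},
  {"hand":-0.8,"dp":[0.656,-0.006,-0.096],"yaw":0},
])

```text
t: 6.55
tool_pos: [0.5826, -0.2112, 0.0354]
orientation: [0.431, -0.562, 0.427, 0.562]
wrist_force: [0.2, 0.2, -0.8]
width: 0.0278
```

```bash
python3 -c "
from h import *
import pickle
s=arm.observe(); cv2.imwrite('pics/w6.png',imaging.get_image('wrist')[:,:,::-1]); pickle.dump(s,open('s6.pkl','wb'))
cv2.imwrite('pics/s6.png',cv2.resize(imaging.get_image('scene')[140:290,170:350,::-1],None,fx=4,fy=4))
go([.5823,-.2124,.025],105.15)"
```

```text
t 6.65 tcp [ 0.5833 -0.2123  0.0364] head 105.28 F [ 0.2 -0.2 -0.9] w 0.0275
dp [0.0457 0.0043 0.0005] yaw 0.0014
```

View pics/w6.png

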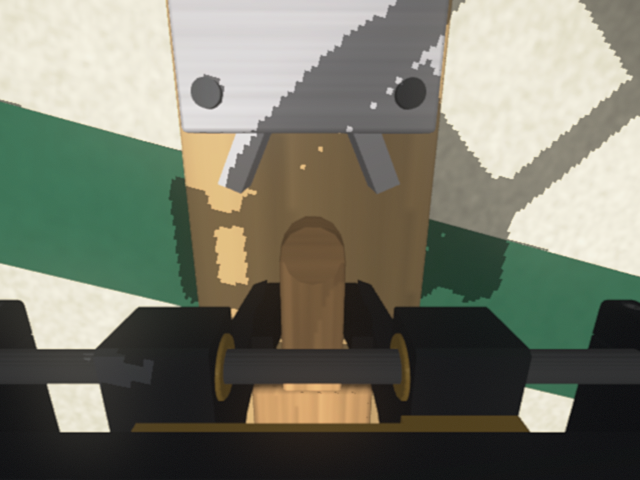

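View pics/s6.png

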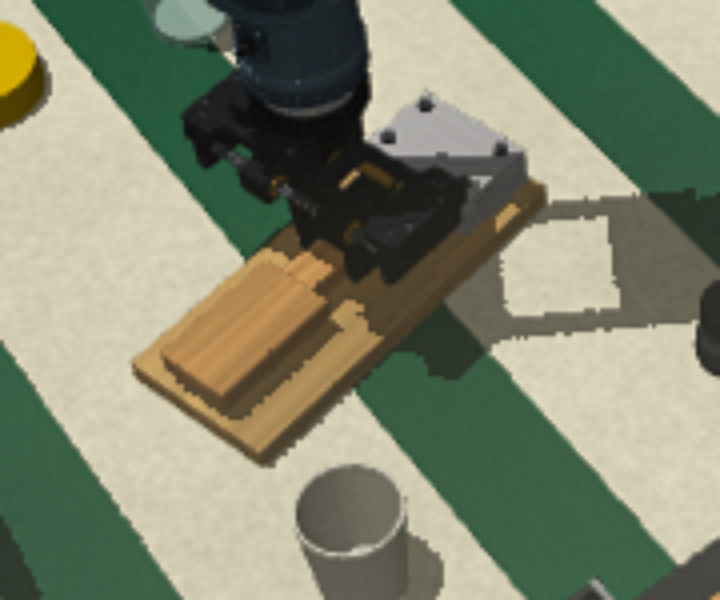

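The handle (centre column 313) is lined up between the cheeks (midpoint about 309) and its tip is clear of their ends. Lowering.

Emit:
carry_out([
  {"hand":-0.8,"dp":[0.02,0.004,0],"yaw":0},
  {"hand":-0.8,"dp":[0.036,0.004,0],"yaw":0},
  {"hand":-0.8,"dp":[0.046,0.004,0],"yaw":0},
  {"hand":-0.8,"dp":[0.046,0.004,0],"yaw":0},
])

```text
t: 7.05
tool_pos: [0.582, -0.2124, 0.0244]
orientation: [-0.431, 0.562, -0.428, -0.562]
wrist_force: [-0.2, -0.3, -1.1]
width: 0.0276
```

```bash
python3 -c "
from h import *
go([.5823,-.2124,.024],105.15)"
```

```text
t 7.05 tcp [ 0.582  -0.2124  0.0244] head 105.27 F [-0.2 -0.3 -1.1] w 0.0276
dp [ 0.0016 -0.0013 -0.0003] yaw 0.0013
```

Emit:
carry_out([
  {"hand":-0.8,"dp":[0.006,0,0],"yaw":0},
  {"hand":-0.8,"dp":[0.007,0,0],"yaw":0},
  {"hand":-0.8,"dp":[0.007,0,0],"yaw":0},
])

```text
t: 7.35
tool_pos: [0.5821, -0.2125, 0.0242]
orientation: [-0.431, 0.562, -0.428, -0.562]
wrist_force: [-5.4, 3.1, 10.1]
width: 0.0275
```

Contact on the bed (about 10 N up). Letting go.

Emit:
carry_out([
  {"hand":-0.2,"dp":[-0.002,0,0],"yaw":0},
  {"hand":0.2,"dp":[-0.002,0,0],"yaw":0},
  {"hand":0.3,"dp":[-0.004,0,0],"yaw":0},
  {"hand":0.3,"dp":[-0.1,0,0],"yaw":0},
  {"hand":0.5,"dp":[-0.25,0,0],"yaw":0},
  {"hand":1,"dp":[-0.4,0,0],"yaw":0},
  {"hand":1,"dp":[-0.4,0,0],"yaw":0},
  {"hand":1,"dp":[-0.4,0,0],"yaw":0},
])

```text
t: 8.15
tool_pos: [0.5824, -0.2132, 0.1251]
orientation: [-0.431, 0.563, -0.427, -0.561]
wrist_force: [-1.2, -0.2, -1.2]
width: 0.0866
```

```bash
python3 -c "
from h import *
import pickle
s=arm.observe(); cv2.imwrite('pics/w7.png',imaging.get_image('wrist')[:,:,::-1]); pickle.dump(s,open('s7.pkl','wb'))
go([.667,-.1895,.12],105.15)"
```

```text
t 8.2 tcp [ 0.5814 -0.2126  0.1236] head 105.27 F [ 0.6 -0.5  0.1] w 0.0878
dp [ 0.0158 -0.3544 -0.0009] yaw 0.0013
```

View pics/w7.png

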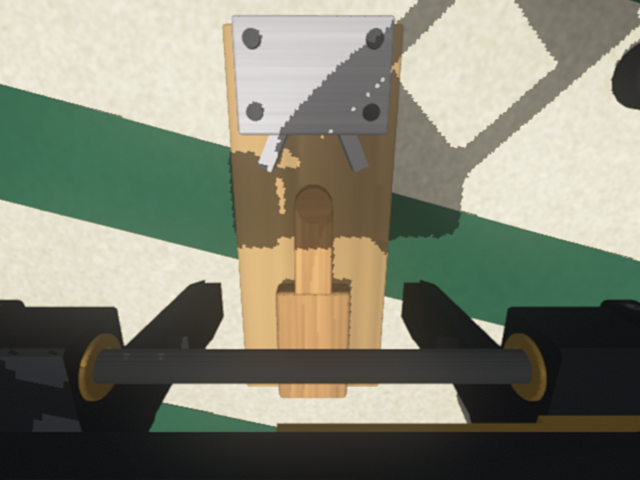

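The paddle lies flat on the bed: tip at (314,185), head from row 293 to 397, bed end at row 385. Measuring it against the jig.

```bash
python3 -c "
from h import *
import pickle
s=pickle.load(open('s7.pkl','rb'))
p=lambda px,z: cast('wrist',px,z,s)[:,:2]
o=np.array([.508,-.2325]);a=np.radians(15.15);X=np.array([np.cos(a),np.sin(a)]);Y=np.array([-X[1],X[0]])
def J(P): return np.c_[(P-o)@X,(P-o)@Y].round(4)
print('tip',J(p([(314,185)],.04)))
print('head front corners',J(p([(277,293),(350,293)],.04)),'rear',J(p([(279,396),(347,396)],.04)))
print('handle sides',J(p([(295,215),(333,215),(296,285),(332,285)],.04)))
print('bed end',J(p([(250,385),(380,385)],.02)), 'bed sides',J(p([(238,250),(386,250)],.02)))
print('block front',J(p([(240,134),(393,134)],.054)),'back',J(p([(233,16),(396,16)],.054)))
print('cheek ends',J(p([(267,171),(362,170)],.044)))
"
```

```text
tip [[0.034  0.0007]]
head front corners [[ 0.1156 -0.0271]
 [ 0.1156  0.0282]] rear [[ 0.2113 -0.0283]
 [ 0.2113  0.0289]]
handle sides [[ 0.0551 -0.0126]
 [ 0.055   0.0141]
 [ 0.109  -0.0126]
 [ 0.109   0.0144]]
bed end [[ 0.2174 -0.0566]
 [ 0.2174  0.061 ]] bed sides [[ 0.0882 -0.0591]
 [ 0.0881  0.0578]]
block front [[ 0.0007 -0.045 ]
 [ 0.0006  0.0491]] back [[-0.0623 -0.0449]
 [-0.0624  0.0462]]
cheek ends [[ 0.0242 -0.0306]
 [ 0.0235  0.0325]]
```

```bash
python3 -c "
from h import *
go([.6651,-.1891,.025],105.15)"
```

```text
t 8.2 tcp [ 0.5814 -0.2126  0.1236] head 105.27 F [ 0.6 -0.5  0.1] w 0.0878
dp [ 0.3958 -0.3461  0.0018] yaw 0.0013
```

Emit:
carry_out([
  {"hand":1,"dp":[0,-0.15,0],"yaw":0},
  {"hand":1,"dp":[0,-0.346,0.002],"yaw":0},
  {"hand":1,"dp":[0,-0.346,0.002],"yaw":0},
  {"hand":1,"dp":[0.15,-0.346,0.002],"yaw":0},
  {"hand":1,"dp":[0.28,-0.346,0.002],"yaw":0},
  {"hand":1,"dp":[0.37,-0.346,0.002],"yaw":0},
  {"hand":1,"dp":[0.396,-0.346,0.002],"yaw":0},
  {"hand":1,"dp":[0.396,-0.346,0.002],"yaw":0},
])

```text
t: 9.0
tool_pos: [0.6628, -0.1882, 0.0226]
orientation: [0.43, -0.56, 0.428, 0.564]
wrist_force: [-0.9, -0.1, -0.1]
width: 0.0882
```

```bash
python3 -c "
from h import *
go([.6651,-.1891,.025],105.15)
cv2.imwrite('pics/w8.png',imaging.get_image('wrist')[:,:,::-1])"
```

```text
t 9.0 tcp [ 0.6628 -0.1882  0.0226] head 105.26 F [-0.9 -0.1 -0.1] w 0.0882
dp [-0.0097 -0.0081 -0.0057] yaw 0.0013
```

View pics/w8.png

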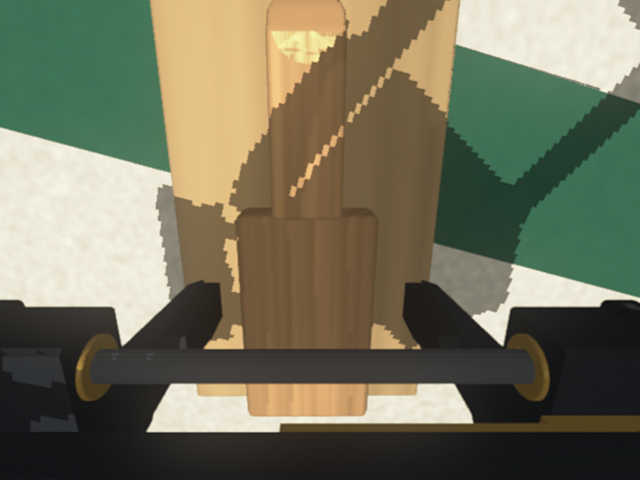

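The head (columns 238–378) sits between the open fingers. Closing gently.

Emit:
carry_out([
  {"hand":1,"dp":[-0.011,0,-0.006],"yaw":0},
  {"hand":0.5,"dp":[-0.011,0,-0.006],"yaw":0},
  {"hand":0.2,"dp":[-0.011,0,-0.006],"yaw":0},
  {"hand":0.1,"dp":[-0.011,0,-0.006],"yaw":0},
  {"hand":0.1,"dp":[-0.011,0,-0.006],"yaw":0},
  {"hand":0.1,"dp":[-0.011,0,-0.006],"yaw":0},
  {"hand":0.1,"dp":[-0.011,0,-0.006],"yaw":0},
], grip_force=20)

```text
t: 9.75
tool_pos: [0.6641, -0.1901, 0.0262]
orientation: [0.43, -0.561, 0.428, 0.563]
wrist_force: [-0.7, 0.1, 1.4]
width: 0.0578
```

```bash
python3 -c "
from h import *
o=np.array([.508,-.2325]);a=np.radians(15.15);X=np.array([np.cos(a),np.sin(a)])
s=arm.observe(); T=np.r_[s['tool_pos'][:2]-.072*X,.0255]; go(T,105.15); print((s['tool_pos'][:2]-o)@X)"
```

```text
t 9.75 tcp [ 0.6641 -0.1901  0.0262] head 105.26 F [-0.7  0.1  1.4] w 0.0578
dp [0.0026 0.288  0.0006] yaw 0.0013
0.1617175071022725
```

Emit:
carry_out([
  {"hand":0.1,"dp":[0,0.03,0],"yaw":0},
  {"hand":0.1,"dp":[0,0.08,0],"yaw":0},
  {"hand":0.1,"dp":[0,0.13,0],"yaw":0},
  {"hand":0.1,"dp":[0,0.18,0.001],"yaw":0},
  {"hand":0.1,"dp":[0,0.22,0.001],"yaw":0},
  {"hand":0.1,"dp":[0,0.26,0.001],"yaw":0},
  {"hand":0.1,"dp":[0,0.288,0.001],"yaw":0},
  {"hand":0.1,"dp":[0,0.288,0.001],"yaw":0},
])

```text
t: 10.55
tool_pos: [0.5936, -0.2091, 0.0262]
orientation: [0.431, -0.561, 0.428, 0.563]
wrist_force: [-1.1, -0.4, 0.4]
width: 0.0578
```

```bash
python3 -c "
from h import *
import pickle
s=arm.observe(); cv2.imwrite('pics/w9.png',imaging.get_image('wrist')[:,:,::-1]);pickle.dump(s,open('s9.pkl','wb'))
o=np.array([.508,-.2325]);a=np.radians(15.15);X=np.array([np.cos(a),np.sin(a)])
s=arm.observe(); T=np.r_[s['tool_pos'][:2]-.014*X,.0255]; go(T,105.15); print((s['tool_pos'][:2]-o)@X)"
```

```text
t 10.6 tcp [ 0.594  -0.2091  0.0262] head 105.24 F [-0.8  0.4  1.1] w 0.0575
dp [0.0029 0.056  0.0001] yaw 0.001
0.0891779231832442
```

View pics/w9.png

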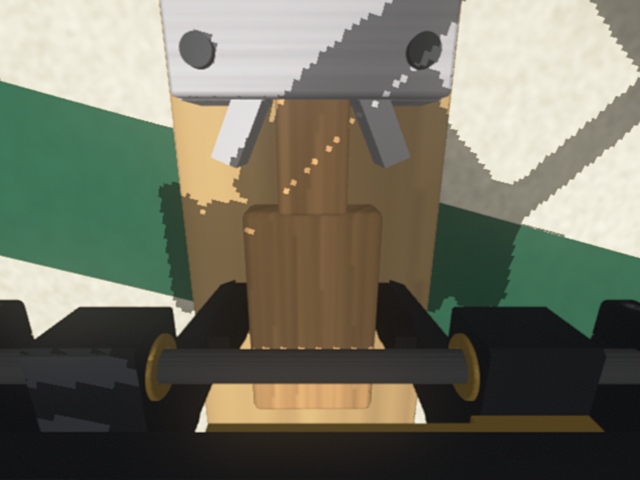

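The handle has entered under the block between the cheeks. Remaining travel is about 12 mm, so I'll push in small steps and watch the force.

Emit:
carry_out([
  {"hand":0.1,"dp":[0,0.016,0],"yaw":0},
  {"hand":0.1,"dp":[0,0.028,0],"yaw":0},
  {"hand":0.1,"dp":[0,0.036,0],"yaw":0},
  {"hand":0.1,"dp":[0,0.04,0],"yaw":0},
  {"hand":0.1,"dp":[0,0.04,0],"yaw":0},
])

```text
t: 11.1
tool_pos: [0.5843, -0.2117, 0.0262]
orientation: [0.43, -0.561, 0.428, 0.563]
wrist_force: [-0.6, -0.2, 1.7]
width: 0.0577
```

Emit:
carry_out([
  {"hand":0.1,"dp":[0,0.006,0],"yaw":0},
  {"hand":0.1,"dp":[0,0.008,0],"yaw":0},
])

```text
t: 11.3
tool_pos: [0.5824, -0.2122, 0.0262]
orientation: [0.43, -0.561, 0.428, 0.563]
wrist_force: [2.2, 1.0, -0.0]
width: 0.0578
```

Emit:
carry_out([
  {"hand":0.1,"dp":[0,0.005,0],"yaw":0},
  {"hand":0.1,"dp":[0,0.008,0],"yaw":0},
])

```text
t: 11.5
tool_pos: [0.5823, -0.2125, 0.0268]
orientation: [-0.432, 0.562, -0.427, -0.562]
wrist_force: [9.4, 3.3, -1.2]
width: 0.0581
```

Emit:
carry_out([
  {"hand":0.1,"dp":[0,0.008,0],"yaw":0},
  {"hand":0.1,"dp":[0,0.012,0],"yaw":0},
])

```text
t: 11.7
tool_pos: [0.5823, -0.2128, 0.0278]
orientation: [-0.433, 0.563, -0.426, -0.56]
wrist_force: [12.6, 5.3, -2.7]
width: 0.0574
```

```bash
python3 -c "
from h import *
import pickle
go([.59,-.21,.025],105.15)
s=arm.observe(); cv2.imwrite('pics/w10.png',imaging.get_image('wrist')[:,:,::-1]);pickle.dump(s,open('s10.pkl','wb'))"
```

```text
t 11.7 tcp [ 0.5823 -0.2128  0.0278] head 105.15 F [12.6  5.3 -2.7] w 0.0574
dp [ 0.0116 -0.0324  0.0027] yaw -0.0001
```

View pics/w10.png

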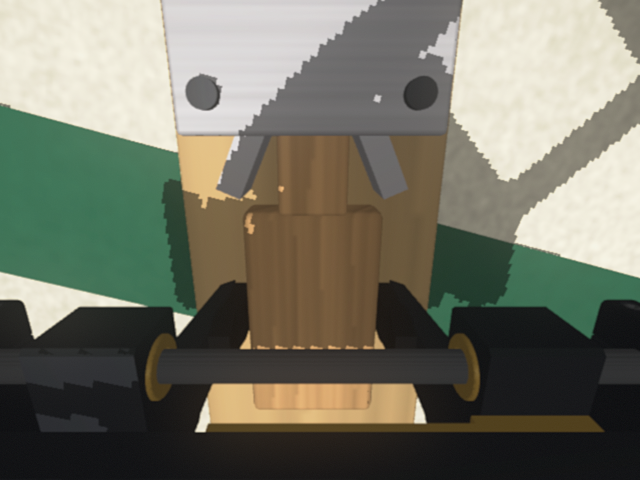

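Push force is about 14 N with no further travel, so it is against the stop. Releasing and lifting off.

Emit:
carry_out([
  {"hand":0.4,"dp":[0,0,0],"yaw":0},
  {"hand":0.9,"dp":[0,0,0],"yaw":0},
  {"hand":0.9,"dp":[0,0,0],"yaw":0},
  {"hand":0.9,"dp":[-0.1,0,0],"yaw":0},
  {"hand":0.9,"dp":[-0.25,0,0],"yaw":0},
  {"hand":0.9,"dp":[-0.4,0,0],"yaw":0},
  {"hand":0.9,"dp":[-0.4,0,0],"yaw":0},
  {"hand":0.9,"dp":[-0.4,0,0],"yaw":0},
])

```text
t: 12.55
tool_pos: [0.5815, -0.2136, 0.1287]
orientation: [-0.433, 0.564, -0.426, -0.559]
wrist_force: [-0.9, 0.1, -0.5]
width: 0.0836
```

```bash
python3 -c "
from h import *
import pickle
go([.59,-.21,.025],105.15)
s=arm.observe(); cv2.imwrite('pics/w11.png',imaging.get_image('wrist')[:,:,::-1]);pickle.dump(s,open('s11.pkl','wb'))"
```

```text
t 12.55 tcp [ 0.5815 -0.2136  0.1287] head 105.13 F [-0.9  0.1 -0.5] w 0.0836
dp [ 0.4154 -0.0314  0.0052] yaw -0.0002
```

View pics/w11.png

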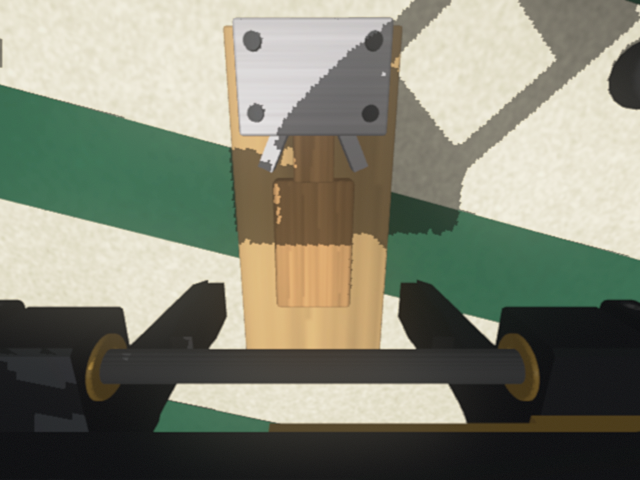

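```bash
python3 -c "
from h import *
import pickle
s=pickle.load(open('s11.pkl','rb'))
p=lambda px,z: cast('wrist',px,z,s)[:,:2]
o=np.array([.508,-.2325]);a=np.radians(15.15);X=np.array([np.cos(a),np.sin(a)]);Y=np.array([-X[1],X[0]])
def J(P): return np.c_[(P-o)@X,(P-o)@Y].round(4).tolist()
print('head front',J(p([(275,180),(353,180)],.04)),'rear',J(p([(276,306),(350,306)],.04)))
print('block front',J(p([(240,135),(388,135)],.054)),'bed end',J(p([(250,394),(380,394)],.02)))
a=cv2.imread('pics/w11.png');cv2.imwrite('pics/c11.png',cv2.resize(a[110:320,220:410],None,fx=2.8,fy=2.8,interpolation=cv2.INTER_CUBIC))
cv2.imwrite('pics/s11.png',imaging.get_image('scene')[:,:,::-1])
"
```

```text
head front [[0.0306, -0.0264], [0.0306, 0.0276]] rear [[0.1283, -0.029], [0.1284, 0.0287]]
block front [[0.0007, -0.0457], [0.0008, 0.0467]] bed end [[0.2312, -0.0588], [0.2314, 0.0621]]
```

View pics/c11.png

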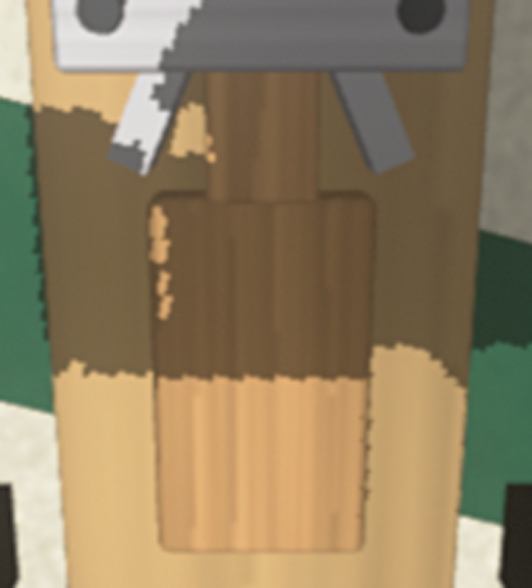

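View pics/s11.png

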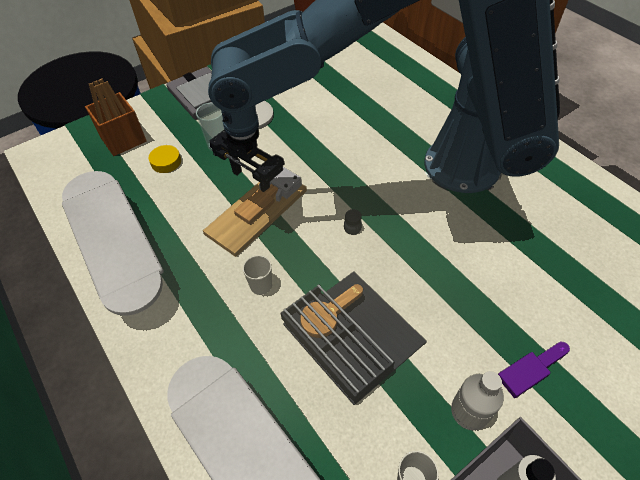

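The head stands 29.9 mm from the block (30 expected) and looks flat and straight. As a physical check that it is fully home, I'll press the head's rear face lightly with shut fingers.

```bash
python3 -c "
from h import *
go([.6576,-.192,.03],105.15)"
```

```text
t 12.65 tcp [ 0.5802 -0.2128  0.1264] head 105.13 F [-0.6 -0.9 -0.6] w 0.0837
dp [ 0.3884 -0.3168 -0.0019] yaw -0.0002
```

Emit:
carry_out([
  {"hand":0,"dp":[0,-0.17,0],"yaw":0},
  {"hand":-1,"dp":[0,-0.317,0],"yaw":0},
  {"hand":-1,"dp":[0,-0.317,0],"yaw":0},
  {"hand":-1,"dp":[0.1,-0.317,0],"yaw":0},
  {"hand":-1,"dp":[0.25,-0.317,0],"yaw":0},
  {"hand":-1,"dp":[0.36,-0.317,0],"yaw":0},
  {"hand":-1,"dp":[0.388,-0.317,0],"yaw":0},
  {"hand":-1,"dp":[0.388,-0.317,0],"yaw":0},
], grip_force=10)

```text
t: 13.45
tool_pos: [0.6554, -0.1909, 0.0276]
orientation: [0.433, -0.561, 0.427, 0.562]
wrist_force: [0.3, -0.2, -0.6]
width: 0.0217
```

```bash
python3 -c "
from h import *
go([.6460,-.1951,.029],105.15)
cv2.imwrite('pics/w12.png',imaging.get_image('wrist')[:,:,::-1])"
```

```text
t 13.45 tcp [ 0.6554 -0.1909  0.0276] head 105.12 F [ 0.3 -0.2 -0.6] w 0.0217
dp [-0.0058  0.0406 -0.0063] yaw -0.0004
```

View pics/w12.png

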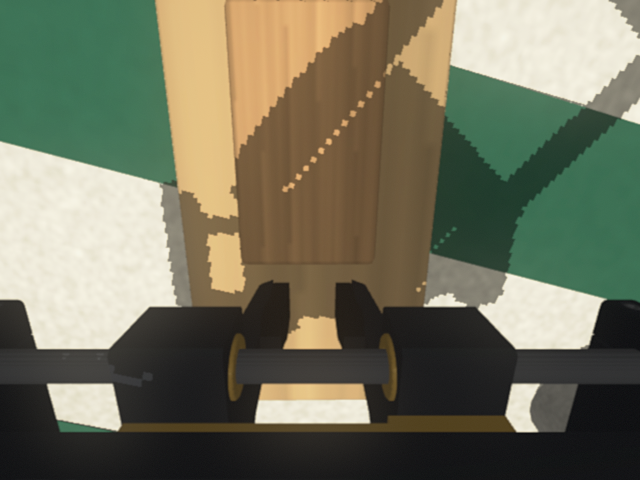

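Emit:
carry_out([
  {"hand":-0.6,"dp":[-0.004,0.02,-0.006],"yaw":0},
  {"hand":-0.6,"dp":[-0.004,0.036,-0.006],"yaw":0},
  {"hand":-0.6,"dp":[-0.004,0.044,-0.006],"yaw":0},
  {"hand":-0.6,"dp":[-0.004,0.044,-0.006],"yaw":0},
])

```text
t: 13.9
tool_pos: [0.6467, -0.1963, 0.0315]
orientation: [-0.433, 0.562, -0.427, -0.56]
wrist_force: [-0.3, -0.1, 0.1]
width: 0.0176
```

Emit:
carry_out([
  {"hand":-0.6,"dp":[0,0.006,0],"yaw":0},
  {"hand":-0.6,"dp":[0,0.01,0],"yaw":0},
])

```text
t: 14.1
tool_pos: [0.6449, -0.197, 0.0321]
orientation: [-0.434, 0.563, -0.426, -0.56]
wrist_force: [3.7, 1.0, -0.4]
width: 0.0176
```

Emit:
carry_out([
  {"hand":-0.6,"dp":[0.004,0.006,0],"yaw":0},
  {"hand":-0.6,"dp":[0.004,0.008,0],"yaw":0},
])

```text
t: 14.3
tool_pos: [0.6449, -0.1973, 0.0321]
orientation: [-0.435, 0.564, -0.426, -0.558]
wrist_force: [7.8, 2.2, 1.0]
width: 0.0173
```

It resists 8 N without moving, where sliding friction alone would be about 0.5 N, so it is home. Backing off and lifting clear.

Emit:
carry_out([
  {"hand":-0.6,"dp":[0,-0.03,0],"yaw":0},
  {"hand":-0.6,"dp":[0,-0.06,0],"yaw":0},
  {"hand":-0.6,"dp":[-0.15,-0.06,0],"yaw":0},
  {"hand":-0.6,"dp":[-0.35,-0.06,0],"yaw":0},
  {"hand":-0.6,"dp":[-0.55,-0.06,0],"yaw":0},
  {"hand":-0.6,"dp":[-0.6,-0.06,0],"yaw":0},
  {"hand":-0.6,"dp":[-0.6,-0.06,0],"yaw":0},
])

```text
t: 15.0
tool_pos: [0.6591, -0.1949, 0.1857]
orientation: [-0.435, 0.566, -0.425, -0.557]
wrist_force: [1.0, -0.5, -0.1]
width: 0.0175
```

Emit:
carry_out([
  {"hand":-0.6,"dp":[0,0.35,0.3],"yaw":0},
  {"hand":-0.6,"dp":[0,0.35,0.6],"yaw":0},
  {"hand":-0.6,"dp":[0,0.35,0.9],"yaw":0},
  {"hand":-0.6,"dp":[0,0.35,0.9],"yaw":0},
  {"hand":-0.6,"dp":[0,0.35,0.9],"yaw":0},
  {"hand":-0.6,"dp":[0,0.35,0.9],"yaw":0},
  {"hand":-0.6,"dp":[0,0.35,0.9],"yaw":0},
])

```text
t: 15.7
tool_pos: [0.5147, 0.0006, 0.1815]
orientation: [-0.433, 0.566, -0.425, -0.558]
wrist_force: [-0.3, -0.5, 0.3]
width: 0.0174
```

```bash
python3 -c "
from h import *
print(arm.observe()['wrist_force'],arm.observe()['t'])
cv2.imwrite('pics/t13.png',imaging.get_image('top')[:,:,::-1]);s=imaging.get_image('scene')[:,:,::-1];cv2.imwrite('pics/s13.png',s)
cv2.imwrite('pics/s13c.png',cv2.resize(s[140:280,180:330],None,fx=4,fy=4,interpolation=cv2.INTER_CUBIC))"
```

```text
[-0.31698505 -0.5154455   0.27022961] 15.7
```

View pics/s13c.png

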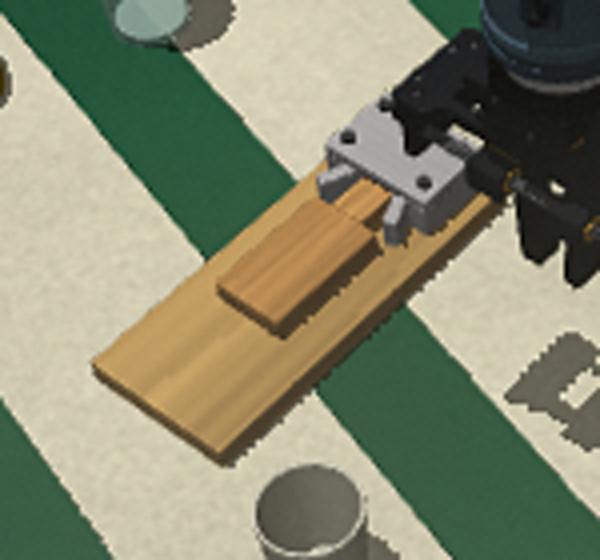

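View pics/t13.png

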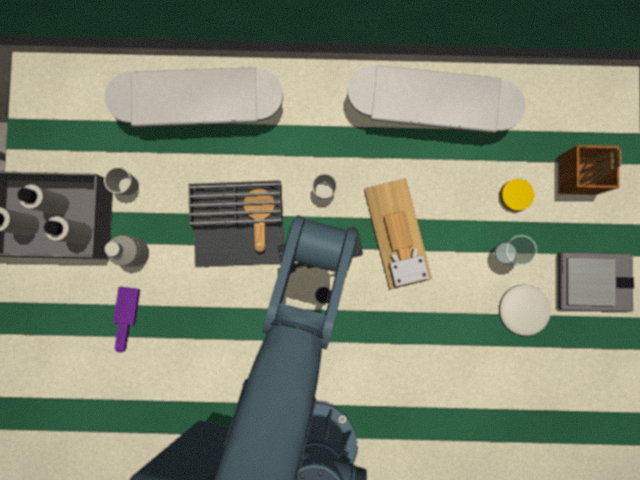

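The paddle lies flat on the bed with its handle under the block (head at top pixel (398,235)). The round paddle (259,205), cup, pigment jar, bottle and glass jar sit at the same pixels as before. The robot is clear.

```bash
python3 -c "
from plant import arm
print(arm.close_job())"
```

```text
the job is handed in; nothing more can be done
None
```

The rectangular paddle is home in the jig's pocket, flat and free, and the job was handed in at about 15.8 s of the 67 s allowed.

I drew it 136 mm out of the rack by its handle and laid it on the bed with the tip 34 mm in front of the block, then let go. I then gripped it by its head and slid it about 85 mm under the overhang until it met the end.

**Last checks:**
- **Home:** the head stands 29.9 mm from the block, where 30 was expected. Pressing the rear of the head with nearly shut fingers at 8 N did not move it.
- **Forces:** the highest wrist force I read was about 14 N.
- **Rest of the scene:** the round paddle, cup, jars and bottle appear unmoved in the last top view, and the gripper was well clear.

**Checks that disagreed:**
- The top and wrist views differed by about 4 mm on the jig's position along its length. I used a value nearer the wrist view, and the final contact fitted it.
- The bed end read 231 mm in the last wrist picture instead of 220 mm, because the gripper hid that edge. I ignored that reading.

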